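Find the good switch contact with a drag gauge

ROBOT

A 7-joint arm with a two-finger parallel gripper is mounted at the origin on a cart in front of the work surface, level with it; the furniture and walls round the work are solid. World frame = base frame: x ahead of the robot, y to its left, z up, the work surface at z = 0. Lengths are in m, angles in degrees, forces in N, time in s.
With the tool pointing down it reaches from about 0.425 to 0.975 m from the base axis. Payload 16.7 kg.
Tool frame: the origin (TCP) lies midway between the tips of the shut fingers; the grasp point (between the pads) lies 19 mm behind it; z points along the fingers, y is the line along which they close (so a half turn about z gives the same grasp; the last joint's range is limited). The gripper opens to 85 mm and grips with 20 to 120 N. Pads are 22 mm wide; open, the fingers measure 114 mm over their backs; the gripper's body (76 mm by 85 mm) begins 54 mm behind the grasp point. The pads swing forward as they close: fully open they stand 13 mm farther back than shut.
Start: joints at [55.376, 24.414, 4.234, 92.017, -1.954, 63.644, -3.845], TCP at [0.296, -0.606, 0.231] pointing down, gripper open.
Joint ranges: [-163.25, 163.25], [-28.42, 122.38], [-70.27, 78.77], [12.13, 141.07], [-58.53, 238.53], [9.26, 117.41], [-156.51, 156.51]. Speed limits (degrees/s): [108.29, 108.29, 136.94, 136.94, 172.46, 172.46, 172.46].

INTERFACE

Orientations are given as a 3x3 rotation matrix whose columns are the frame's x, y, z axes.
In Python, from station import get_state, eyes, sign_off gives the robot as it stands. The module is installed in compiled form; this text tells all that it offers.
- The arm moves only by the tool servo_tool, never from a script. Its argument "plan" is a list of rows, each a list of 3 entries, a list of its own where there are three numbers: the turn, a rotation vector about the tool's x, y, z each as a share of 45 degrees, from -1 to 1, then the shift along the tool's x, y, z each as a share of 0.5 m, from -1 to 1, then the opening, from 0 (shut) to 1 (fully open). In form: [[[ax, ay, az], [x, y, z], claw], ...]. A call has 1 to 20 rows; each row shifts and turns the commanded pose from where the row before left it, along the tool's axes as they then stand; what a row does not reach is not made up. A row lasts 1/10 s, in which the tool goes at most 50 mm and 8.59 degrees, less where a joint would pass 70% of its speed; a pose out of reach is approached as far as the arm can. A call with a number of a shift or a turn outside -1 to 1 is refused whole. A call with a gripper value outside its range is refused whole. The fingers move at their own pace and stop on an object; "grip_force" is the grip in N (left out, the last holds). Time passes only in rows, so rows that do not move let the fingers close. It gives the time, the measured TCP pose, the force, the opening and the grip force at its end, in the units of the state.
- get_state(): the state, without advancing time (a new reading comes with each control period).
- eyes.get_image(name): name is "scene" or "top" or "wrist"; returns the picture (384x512x3 uint8, red, green, blue); there is no depth.
- eyes.camera_model(name): a dict with "vertical_fov" (degrees; the focal length in pixels is half the picture's height over the tangent of half this angle, whatever the lens; pixels are square), "cx", "cy" (the principal point, pixels), "dist_coeffs" ([k1, k2, p1, p2, k3] as OpenCV has them; the pictures are not rectified), "R" (3x3) and "t" (3): a world point X has camera coordinates R X + t. Camera axes: x right, y down, z forward; pixel columns grow to the right and rows downward; lengths in m; the calibration is good to about 2 mm. A picture is of the moment at which its call begins: read the wrist's pose just before it. camera_model takes no time and is no camera call; for the wrist camera it gives the pose at the moment of the call.
- sign_off(): hands the job in; it is judged then, once.
The state is a dict: "t": time; "joint_positions": joint angles; "joint_velocities": joint speeds; "joint_torque": joint torques, N m; "eef_pos": TCP position; "orientation": TCP orientation; "force": force on the tool from outside, world axes, zero at the start; "moment": the same for the moment, N m; "opening": opening from 0.0 (shut) to 1.0 (fully open); "grip_force": force on a finger pad.
Only numpy, scipy, OpenCV 4.12 (cv2) and the standard library are available. Lean on these libraries where they do the work, as an engineer would, in place of code of your own. Each camera call takes 0.05 s, during which the arm holds its last target. There are 200 camera calls.

TASK

One of the three contact jaws on the aluminium plate is set right, one is worn open and one is pinched shut. Draw the yellow-handled test gauge out of its orange holder by the blade, lay it down, take it by the handle and slide the blade into the jaws from the front to feel which one grips it with a light drag; do not force it where it will not enter. Leave the gauge in that jaw, pushed in until the black guard is up against the jaw's lips, and let go of it.

Things in the scene. Friction and masses are not known exactly. Their poses are not given: they have to be found in the camera images.
- gauge: Loose test gauge, about 0.12 kg, 141 mm long. Origin: under the middle of the handle; x towards the blade tip, z up. Yellow handle 60 long (x -30 to 30), 26 wide, 30 high; black guard 34 wide, 30 high, x 30 to 36; steel blade 24 wide, 6 thick, x 36 to 111, mid-plane 15 above the underside. It lies level on its handle. It starts in the holder with handle and guard under the roof, blade out.
- gauge_tip (a point): The rounded end of the gauge's blade, at mid-thickness: gauge frame (111, 0, 15) mm.
- holder: Orange fixed holder, a roofed pocket 78 x 52 x 55 mm high (feet to 44 mm either side), open towards its -x. Origin: centre of the underside, on the worktop. Pocket 40 wide, 34 high, floor 16 above the worktop. The gauge lies loosely in it, the blade sticking out along -x, x -38 to -113, mid-plane 31 above the worktop. Pulled 75 mm along the holder's -x it is free.
- bank: Fixed aluminium plate 104 x 262 x 10 mm that carries the three jaws side by side, 84 mm apart along its y. Origin: centre of the underside, on the worktop. All mouths face its -x.
- jaw_a: One of three like-built contact jaws (black base, steel cheeks and bridge, two brass shoes one above the other; 66 x 62 x 95 mm). Any may be the good one. Origin: centre of the underside, on the plate; mouth towards -x. Level gap between the shoes, mid-plane 55 above the origin (65 above the worktop), open front and rear, from x -18 to 28; 48 between the cheeks.
- jaw_b: Another jaw, built as jaw_a. What is felt: the good jaw has softly sprung shoes 4 mm apart that the 6 mm blade pushes open with an entry push and then a drag of some 3 to 12 N, and it holds the gauge by itself; the worn-open jaw has stiff shoes 10 mm apart, no drag if the blade keeps to the mid-plane; the pinched jaw has stiff shoes 2 mm apart, so the blade stops dead between the lips.
- jaw_c: Another jaw, built as jaw_a. With the gauge's guard against the lips the blade tip is at jaw x +45 mm, beyond the rear of the shoes. In the pinched jaw the tip cannot pass jaw x -16 mm; in the good jaw the drag begins at about x -22 mm.
- mouth_a (a point): Middle of the mouth of jaw_a, between the front edges of its brass lips: jaw frame (-30, 0, 55) mm. The lips, 36 mm wide, stand 14 mm further apart here than the shoes behind and close at 30 degrees a side down to x -18 mm.
- mouth_b (a point): The same point of jaw_b.
- mouth_c (a point): The same point of jaw_c.
- jaw_a_lower (a joint): How far (m) the lower brass shoe of jaw_a is pushed down from rest; 0 untouched in every jaw, about 0.001 with the blade in the good jaw, 0 still in the other two.
- jaw_b_lower (a joint): How far (m) the lower brass shoe of jaw_b is pushed down from rest; 0 untouched in every jaw, about 0.001 with the blade in the good jaw, 0 still in the other two.
- jaw_c_lower (a joint): How far (m) the lower brass shoe of jaw_c is pushed down from rest; 0 untouched in every jaw, about 0.001 with the blade in the good jaw, 0 still in the other two.

How it is judged:
By the outcome, as a careful person would: the job done as asked, in the order asked, and still so for the second after the job is handed in, with the robot touching nothing.
It also fails if it takes over 70 s, if anything falls off the work surface, if the arm or the gripper's body presses on something with over 40 N, if the wrist force passes 120 N, or if a joint passes its speed limit or range.

## Working session

There is one attempt and no reset: what is moved stays moved. The work goes in short steps, Python scripts to look and compute and a tool call to move; the robot and the scene stay as the last step left them, time stands still between calls to the robot, and variables do not carry over. Pictures are saved under pics/ and viewed, at most 10 in all, crops included, and the job is handed in when it is done.

Besides the shell and the picture viewer there is one more tool, called after "Request:" as name(argument=value, ...) on one line, values as JSON. servo_tool: Moves the arm, as the interface text tells. Its arguments: {"type":"object","properties":{"plan":{"type":"array","items":{"type":"array"}},"grip_force":{"type":"number"}},"required":["plan"]}

```bash
mkdir -p pics; cat > h.py <<'E'
import numpy as np, cv2
from station import get_state, eyes, sign_off
def cam(n):
    m=eyes.camera_model(n); f=192/np.tan(np.radians(m["vertical_fov"])/2)
    K=np.array([[f,0,m["cx"]],[0,f,m["cy"]],[0,0,1.]])
    return K,np.array(m["dist_coeffs"],float),np.array(m["R"],float),np.array(m["t"],float)
def ray(c,uv):
    K,d,R,t=c
    p=cv2.undistortPoints(np.array(uv,float).reshape(-1,1,2),K,d).reshape(-1,2)
    D=np.c_[p,np.ones(len(p))]@R
    return -R.T@t, D/np.linalg.norm(D,axis=1)[:,None]
def onz(c,uv,z):
    o,D=ray(c,uv); return o+D*((z-o[2])/D[:,2])[:,None]
def tri(cs,uvs):
    A=np.zeros((3,3));b=np.zeros(3)
    for c,uv in zip(cs,uvs):
        o,D=ray(c,[uv]);P=np.eye(3)-np.outer(D[0],D[0]);A+=P;b+=P@o
    return np.linalg.solve(A,b)
def proj(c,X):
    K,d,R,t=c
    return cv2.projectPoints(np.array(X,float).reshape(-1,1,3),cv2.Rodrigues(R)[0],t,K,d)[0].reshape(-1,2)
def shot(n,f,crop=None):
    i=eyes.get_image(n)[:,:,::-1]
    cv2.imwrite("pics/"+f.replace(".png","_raw.png"),i)
    i=i if crop is None else i[crop[1]:crop[3],crop[0]:crop[2]]
    s=min(800/i.shape[1],600/i.shape[0])
    cv2.imwrite("pics/"+f,cv2.resize(i,None,fx=s,fy=s,interpolation=cv2.INTER_CUBIC)); return s
E
python3 - <<'E'
from h import *
np.set_printoptions(precision=4,suppress=True)
for n in("scene","top"):
    print(shot(n,n+"0.png")); c=cam(n); print(c[0][0,0],c[1],-c[2].T@c[3]); print(c[2])
s=get_state();print(s)
c=cam("wrist");print(-c[2].T@c[3],c[2])
E
```

```text
1.5625
357.0182302169812 [-0.1073  0.      0.      0.      0.    ] [-0.0209  0.2758  0.6534]
[[-0.4108 -0.9115  0.0203]
 [-0.606   0.2563 -0.753 ]
 [ 0.6812 -0.3217 -0.6577]]
1.5625
486.5530428319329 [-0.1026  0.      0.      0.      0.    ] [ 0.3958 -0.0266  1.3439]
[[-0.0239 -0.9996 -0.015 ]
 [-0.9904  0.0258 -0.1356]
 [ 0.136   0.0116 -0.9906]]
{'t': 0.1, 'joint_positions': array([55.3754, 24.4487,  4.231 , 92.0472, -1.9542, 63.6426, -3.8438]), 'joint_velocities': array([ 0.086 , -0.001 ,  0.0038, -0.0951,  0.0085,  0.0082,  0.0795]), 'joint_torque': array([  0.0084, -95.1532,   3.7714, -46.4408,   0.0197,   0.0064,
         0.0001]), 'eef_pos': array([ 0.2964, -0.6061,  0.2307]), 'orientation': array([[ 0.8983,  0.4393, -0.0006],
       [ 0.4393, -0.8983,  0.001 ],
       [-0.0001, -0.0012, -1.    ]]), 'force': array([ 0.1928,  0.5004, -0.1957]), 'moment': array([-0.0245, -0.0082, -0.0232]), 'grip_force': 0.0, 'opening': 0.9979491231013232}
[ 0.3726 -0.5698  0.3733] [[ 0.4402 -0.8979 -0.0007]
 [-0.8487 -0.4163  0.3261]
 [-0.2931 -0.143  -0.9453]]
```

View pics/scene0.png

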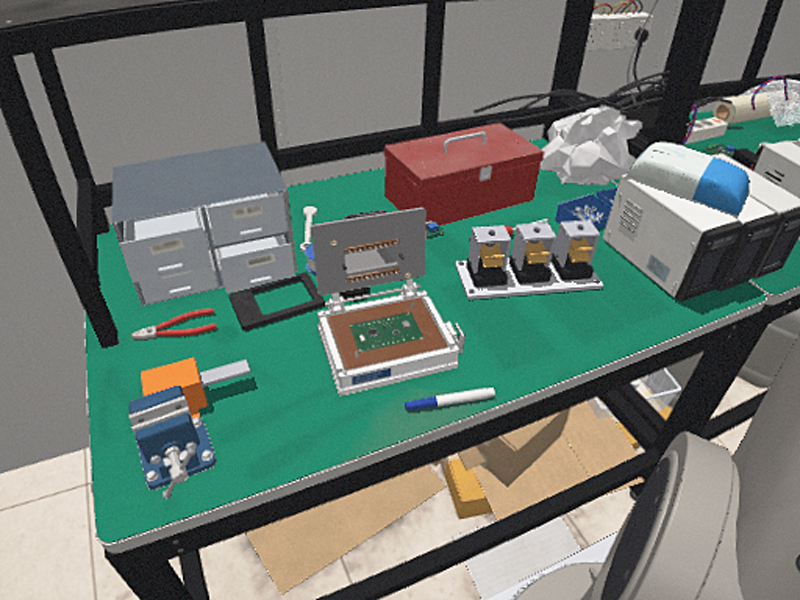

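View pics/top0.png

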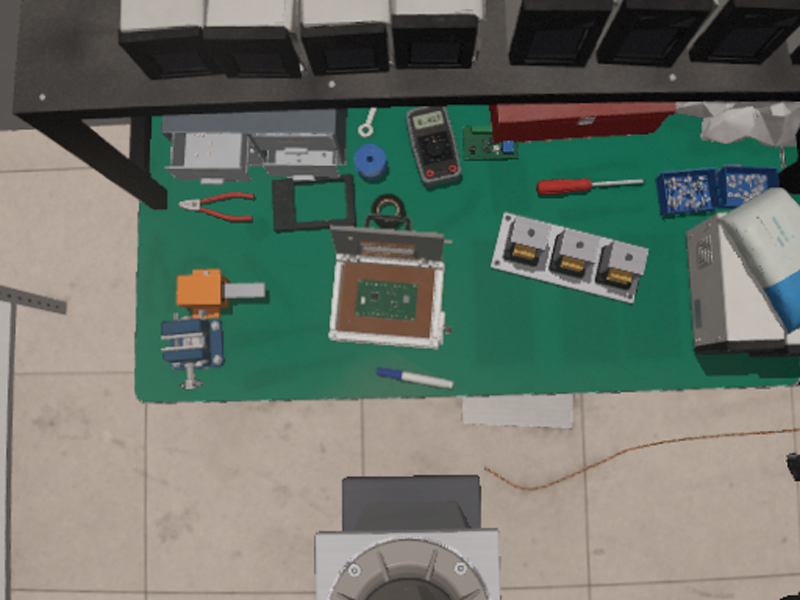

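The top view shows the holder at (203,290) with its blade out to (265,290). The jaw bank has corners at (505,213), (648,243), (634,301) and (491,265), with mouths towards the robot. The scene view shows the blade tip near (250,367) and the jaws at (490,255), (535,255) and (578,250).

```bash
python3 - <<'E'
from h import *
np.set_printoptions(precision=4,suppress=True)
T=cam("top");S=cam("scene");k=1.5625
print("bank",onz(T,np.array([[505,213],[648,243],[634,301],[491,265]])/k,.01))
print("bank scene",onz(S,np.array([[604,289],[468,298]])/k,.01))
print("jawtops",onz(T,np.array([[529,233],[578,242],[627,254]])/k,.105))
print("blade tip top",onz(T,np.array([[265,283],[265,297],[228,283],[228,299]])/k,.034))
print("tip tri",[tri([T,S],[np.array(a)/k,np.array(b)/k]) for a,b in(((265,283),(248,361)),((265,297),(255,369)))])
print("holder",onz(T,np.array([[178,275],[226,277],[178,305],[223,305]])/k,.055))
for a,b in(((265,283),(228,283)),((265,297),(228,299)),((265,290),(228,291))):
    pass
# refined blade mask top
im=cv2.imread("pics/top0_raw.png"); 
c=im[170:205,105:180]; cv2.imwrite("pics/c1.png",np.hstack([cv2.resize(c,None,fx=5,fy=5,interpolation=cv2.INTER_CUBIC),cv2.resize(cv2.imread("pics/scene0_raw.png")[225:260,85:165],None,fx=5,fy=5,interpolation=cv2.INTER_CUBIC)]))
E
```

```text
bank [[ 0.707  -0.189   0.01  ]
 [ 0.646  -0.4445  0.01  ]
 [ 0.542  -0.4121  0.01  ]
 [ 0.6131 -0.16    0.01  ]]
bank scene [[ 0.5253 -0.4056  0.01  ]
 [ 0.602  -0.1588  0.01  ]]
jawtops [[ 0.6499 -0.2159  0.105 ]
 [ 0.6326 -0.2969  0.105 ]
 [ 0.6104 -0.3779  0.105 ]]
blade tip top [[0.5878 0.2384 0.034 ]
 [0.5631 0.2383 0.034 ]
 [0.5895 0.3041 0.034 ]
 [0.5612 0.3039 0.034 ]]
tip tri [array([0.5877, 0.237 , 0.0289]), array([0.5611, 0.2334, 0.0369])]
holder [[0.6028 0.3874 0.055 ]
 [0.597  0.3024 0.055 ]
 [0.5503 0.3865 0.055 ]
 [0.5483 0.3072 0.055 ]]
```

View pics/c1.png

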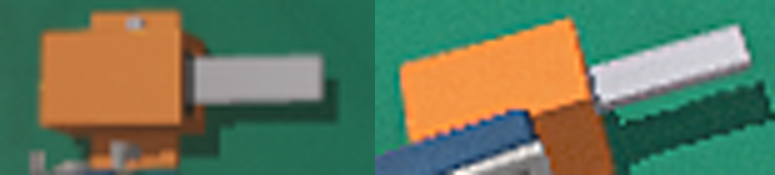

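The crop confirms the blade lies almost along world -y, with its tip near (0.577, 0.238), and matches the text. I'll move towards the holder and take a close look there.

Request:
servo_tool(plan=[[[0,0,-0.178],[0,0,-0.06],1],[[0,0,-0.178],[0,0,-0.06],1],[[0,0,-0.178],[0,0,-0.06],1],[[0,0,-0.178],[0,0,-0.06],1],[[0,0,-0.178],[0,0,0],1],[[0,0,-0.178],[0,0,0],1],[[0,0,-0.178],[0,0,0],1],[[0,0,-0.178],[0,0,0],1]])

```text
t: 0.9
eef_pos: [0.2964, -0.6062, 0.3509]
orientation: [[-0.008, 1.0, -0.0], [1.0, 0.008, 0.001], [0.001, -0.0, -1.0]]
force: [-0.4, -0.5, -0.3]
opening: 0.998
grip_force: 0.0
```

Request:
servo_tool(plan=[[[0,0,0],[0.09,0.027,0],1],[[0,0,0],[0.09,0.027,0],1],[[0,0,0],[0.09,0.027,0],1],[[0,0,0],[0.09,0.027,0],1],[[0,0,0],[0.09,0.027,0],1],[[0,0,0],[0.09,0.027,0],1],[[0,0,0],[0.09,0.027,0],1],[[0,0,0],[0.09,0.027,0],1],[[0,0,0],[0.09,0.027,0],1],[[0,0,0],[0.09,0.027,0],1],[[0,0,0],[0.09,0.027,0],1],[[0,0,0],[0.09,0.027,0],1],[[0,0,0],[0.09,0.027,0],1],[[0,0,0],[0.09,0.027,0],1],[[0,0,0],[0.09,0.027,0],1],[[0,0,0],[0.09,0.027,0],1],[[0,0,0],[0.09,0.027,0.05],1],[[0,0,0],[0.09,0.027,0.05],1],[[0,0,0],[0.09,0.027,0.05],1],[[0,0,0],[0.09,0.027,0.05],0.6]])

```text
t: 2.9
eef_pos: [0.5614, 0.2849, 0.256]
orientation: [[-0.002, 1.0, -0.0], [1.0, 0.002, -0.0], [-0.0, -0.0, -1.0]]
force: [1.3, -1.2, 1.2]
opening: 0.856
grip_force: 0.0
```

```bash
python3 - <<'E'
from h import *
np.set_printoptions(precision=4,suppress=True)
c=cam("wrist");shot("wrist","w1.png");print(get_state()["eef_pos"],-c[2].T@c[3])
np.savez("w1.npz",*c)
print(proj(c,[[.575,.238,.034],[.575,.31,.034]])*1.5625)
E
```

```text
[0.5598 0.2913 0.2516] [0.5621 0.3683 0.3986]
[[411.1477 312.6497]
 [412.435  222.8979]]
```

View pics/w1.png

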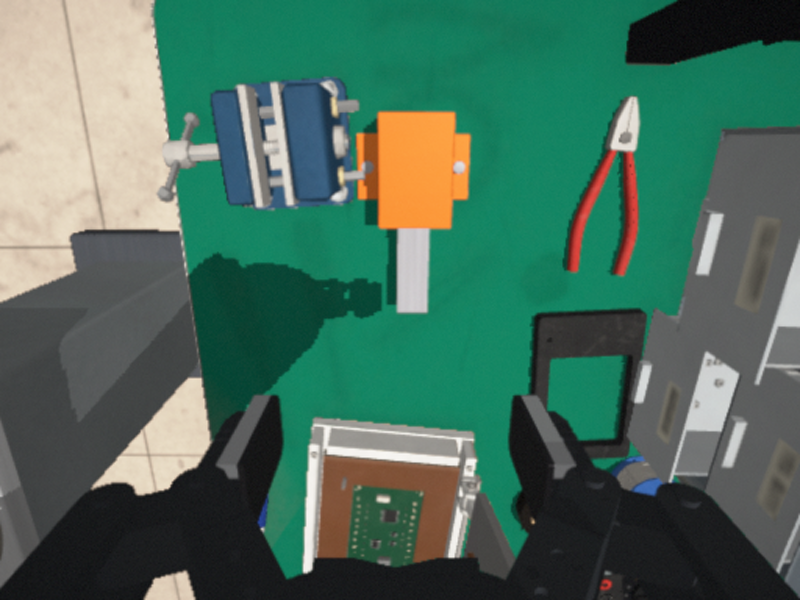

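The wrist view shows the blade from (398–429, 229) at the holder to its tip at (398–428, 312), with the holder roof at (378–455, 112–228).

```bash
python3 - <<'E'
from h import *
np.set_printoptions(precision=4,suppress=True)
d=np.load("w1.npz");c=[d[k] for k in d.files];k=1.5625
P=onz(c,np.array([[398,229],[429,229],[398,312],[428,312]])/k,.034);print(P)
H=onz(c,np.array([[378,112],[455,112],[378,228],[453,228]])/k,.055);print(H)
T=cam("top");S=cam("scene")
for w,s in(([398,312],[255,369]),([428,312],[248,361])): print(tri([c,S],[np.array(w)/k,np.array(s)/k]))
print(tri([c,T],[np.array([413,312])/k,[169.5,185.8]]))
print("fixture",onz(c,np.array([[315,420],[473,430]])/k,.04), get_state()["eef_pos"])
E
```

```text
[[0.5641 0.3053 0.034 ]
 [0.5876 0.3054 0.034 ]
 [0.5644 0.2385 0.034 ]
 [0.5885 0.2386 0.034 ]]
[[0.5503 0.387  0.055 ]
 [0.6015 0.3872 0.055 ]
 [0.5497 0.3096 0.055 ]
 [0.6033 0.3098 0.055 ]]
[0.5655 0.2322 0.0273]
[0.5893 0.235  0.0255]
[0.5757 0.2386 0.0336]
fixture [[0.4936 0.142  0.04  ]
 [0.6298 0.1324 0.04  ]] [0.5598 0.2913 0.2516]
```

Request:
servo_tool(plan=[[[0,0,0],[-0.034,0.016,0.06],0.6],[[0,0,0],[-0.034,0.016,0.06],0.6],[[0,0,0],[0,0,0.08],0.6],[[0,0,0],[0,0,0.08],0.6],[[0,0,0],[0,0,0.06],0.6],[[0,0,0],[0,0,0],0.6],[[0,0,0],[0,0,0],0.6],[[0,0,0],[0,0,0],0.6]])

```text
t: 3.75
eef_pos: [0.5781, 0.25, 0.0893]
orientation: [[-0.002, 1.0, 0.002], [1.0, 0.002, 0.001], [0.001, 0.002, -1.0]]
force: [0.0, 0.1, 0.7]
opening: 0.6
grip_force: 0.0
```

Request:
servo_tool(plan=[[[0,0,0],[0.012,-0.004,0.04],0.6],[[0,0,0],[0,0,0.04],0.6],[[0,0,0],[0,0,0.04],0.6],[[0,0,0],[0,0,0.017],0.6],[[0,0,0],[0,0,0],0.6],[[0,0,0],[0,0,0],0.3],[[0,0,0],[0,0,0],0.0],[[0,0,0],[0,0,0],0],[[0,0,0],[0,0,0],0],[[0,0,0],[0,0,0],0],[[0,0,0],[0,0,0],0]], grip_force=60)

```text
t: 4.85
eef_pos: [0.5757, 0.2555, 0.0193]
orientation: [[-0.002, 1.0, 0.001], [1.0, 0.002, 0.0], [0.0, 0.001, -1.0]]
force: [1.9, 0.1, 4.0]
opening: 0.26
grip_force: 58.8
```

Request:
servo_tool(plan=[[[0,0,0],[-0.02,0,-0.003],0],[[0,0,0],[-0.03,0,0],0],[[0,0,0],[-0.03,0,0],0],[[0,0,0],[-0.03,0,0],0],[[0,0,0],[-0.03,0,0],0],[[0,0,0],[-0.03,0,0],0],[[0,0,0],[0,0,0],0],[[0,0,0],[0,0,0],0]])

```text
t: 5.65
eef_pos: [0.5755, 0.1698, 0.0204]
orientation: [[-0.001, 1.0, -0.0], [1.0, 0.001, 0.0], [0.0, -0.0, -1.0]]
force: [-1.0, 0.7, -1.3]
opening: 0.259
grip_force: 58.8
```

Request:
servo_tool(plan=[[[0,0,0],[0,0,0.012],0],[[0,0,0],[0,0,0.012],0],[[0,0,0],[0,0,0.006],0],[[0,0,0],[0,0,0],0],[[0,0,0],[0,0,0.002],0],[[0,0,0],[0,0,0],0]])

```text
t: 6.25
eef_pos: [0.5753, 0.1708, 0.0044]
orientation: [[-0.003, 1.0, -0.0], [1.0, 0.003, 0.0], [0.0, -0.0, -1.0]]
force: [0.1, 1.1, 1.1]
opening: 0.259
grip_force: 59.0
```

Request:
servo_tool(plan=[[[0,0,0],[0,0,0],0.4],[[0,0,0],[0,0,0],0.6],[[0,0,0],[0,0,0],0.6],[[0,0,0],[0,0,-0.05],0.6],[[0,0,0],[0,0,-0.08],0.6],[[0,0,0],[0.06,0,-0.08],0.6],[[0,0,0],[0.06,0,-0.08],0.6],[[0,0,0],[0.06,0,0],0.6],[[0,0,0],[0,0,0],0.6],[[0,0,0],[0,0,0],0.6],[[0,0,0],[0,0,0],0.6]])

```text
t: 7.35
eef_pos: [0.5752, 0.2593, 0.1489]
orientation: [[-0.002, 1.0, -0.001], [1.0, 0.002, -0.001], [-0.001, -0.001, -1.0]]
force: [0.3, -0.1, 0.4]
opening: 0.603
grip_force: 0.0
```

```bash
python3 - <<'E'
from h import *
np.set_printoptions(precision=4,suppress=True)
c=cam("wrist");shot("wrist","w2.png");print(get_state()["eef_pos"])
np.savez("w2.npz",*c)
E
```

```text
[0.5752 0.2592 0.1489]
```

View pics/w2.png

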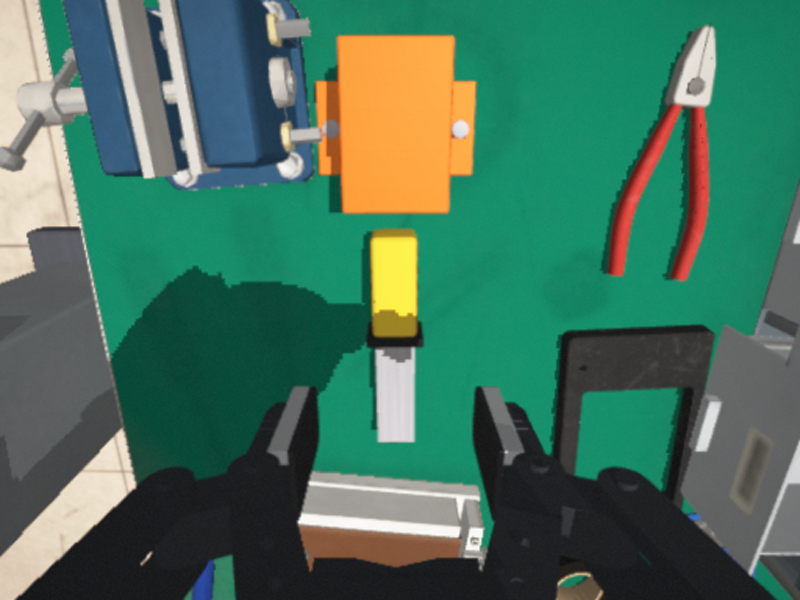

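The gauge lies level, free of the holder. The handle is at (371–417, 232–337), the guard at row 340, and the blade tip at (376–414, 442).

```bash
python3 - <<'E'
from h import *
np.set_printoptions(precision=4,suppress=True)
d=np.load("w2.npz");c=[d[k] for k in d.files];k=1.5625
print(onz(c,np.array([[371,232],[416,232],[372,336],[417,336]])/k,.030))
print(onz(c,np.array([[376,442],[414,442],[376,350],[414,350]])/k,.018))
# second height check with top camera (arm may hide): tip
T=cam("top"); print(proj(T,[[.576,.153,.018],[.576,.266,.03]]))
E
```

```text
[[0.5626 0.2959 0.03  ]
 [0.5871 0.296  0.03  ]
 [0.5623 0.2347 0.03  ]
 [0.5887 0.2348 0.03  ]]
[[0.5633 0.1533 0.018 ]
 [0.5887 0.1534 0.018 ]
 [0.5641 0.2203 0.018 ]
 [0.5876 0.2204 0.018 ]]
[[201.4419 185.3556]
 [159.9272 185.8342]]
```

Request:
servo_tool(plan=[[[0,0,0],[0.013,0,0.08],0.6],[[0,0,0],[0.013,0.001,0.08],0.6],[[0,0,0],[0,0,0.07],0.6],[[0,0,0],[0,0,0.04],0.6],[[0,0,0],[0,0,0.02],0.6],[[0,0,0],[0,0,0],0.6],[[0,0,0],[0,0,0],0.4],[[0,0,0],[0,0,0],0],[[0,0,0],[0,0,0],0],[[0,0,0],[0,0,0],0],[[0,0,0],[0,0,0],0]], grip_force=80)

```text
t: 8.5
eef_pos: [0.5767, 0.2739, 0.0063]
orientation: [[-0.002, 1.0, 0.003], [1.0, 0.002, 0.001], [0.001, 0.003, -1.0]]
force: [-0.5, 0.1, 5.8]
opening: 0.286
grip_force: 79.2
```

Request:
servo_tool(plan=[[[0,0,0],[0,0,-0.03],0],[[0,0,0],[0,0,-0.07],0],[[0,0,0],[0,0,-0.1],0],[[0,0,0],[0,0,-0.1],0],[[0,0,0],[0,0,-0.1],0],[[0,0,0],[0,0,-0.1],0],[[0,0,0],[0,0,-0.09],0],[[0,0,0],[-0.02,-0.02,0],0],[[0,0,0],[-0.06,-0.02,0],0]])

```text
t: 9.4
eef_pos: [0.5548, 0.236, 0.3026]
orientation: [[-0.006, 1.0, 0.003], [1.0, 0.006, 0.003], [0.003, 0.003, -1.0]]
force: [-0.1, -0.8, -2.0]
opening: 0.285
grip_force: 78.7
```

Request:
servo_tool(plan=[[[0,0,0],[-0.08,-0.02,0],0],[[0,0,0],[-0.08,-0.02,0],0],[[0,0,0],[-0.08,-0.02,0],0],[[0,0,0],[-0.08,-0.02,0],0],[[0,0,0],[-0.08,-0.02,0],0],[[0,0,0],[-0.08,-0.02,0],0],[[0,0,0],[-0.08,-0.02,0],0],[[0,0,0],[-0.08,-0.02,0],0],[[0,0,0],[-0.08,-0.02,0],0],[[0,0,0],[-0.08,-0.02,0],0],[[0,0,0],[-0.08,-0.02,0],0],[[0,0,0],[-0.08,0,0],0],[[0,0,0],[0,0,0],0],[[0,0,0],[0,0,0],0],[[0,0,0],[0,0,0],0]])

```text
t: 10.9
eef_pos: [0.4471, -0.2458, 0.3003]
orientation: [[-0.004, 1.0, 0.001], [1.0, 0.004, -0.0], [-0.0, 0.001, -1.0]]
force: [-1.0, -0.1, -0.4]
opening: 0.288
grip_force: 78.6
```

```bash
python3 - <<'E'
from h import *
np.set_printoptions(precision=4,suppress=True)
c=cam("wrist");shot("wrist","w3.png");print(get_state()["eef_pos"])
np.savez("w3.npz",*c)
E
```

```text
[ 0.4471 -0.2456  0.3001]
```

View pics/w3.png

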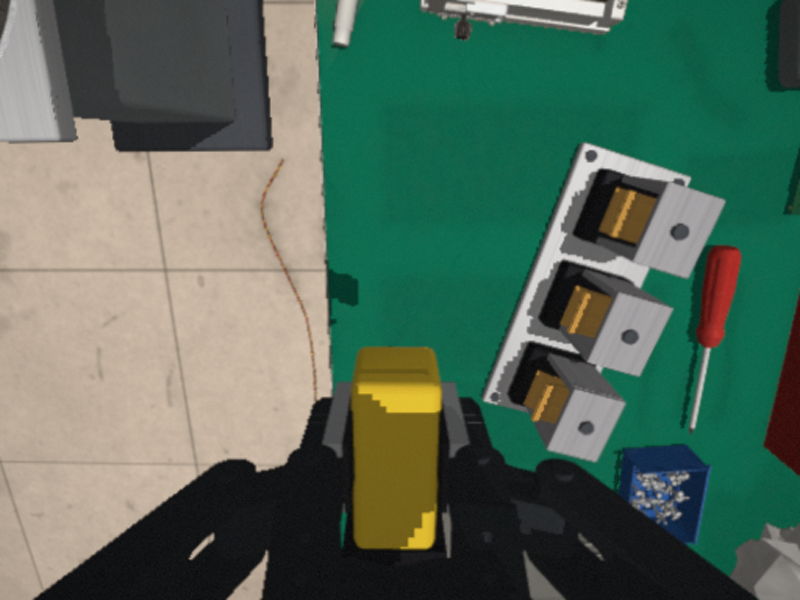

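The wrist view shows the bank's front corners at (583,143) and (484,401), its rear-left corner near (690,180), and the bridge bolts at (681,232), (630,337) and (586,428). The brass lips are visible at the front.

```bash
python3 - <<'E'
from h import *
np.set_printoptions(precision=4,suppress=True)
d=np.load("w3.npz");c=[d[k] for k in d.files];k=1.5625
A=onz(c,np.array([[583,143],[484,401],[690,181]])/k,.01);print("front L,R, rearL",A, np.linalg.norm(A[0]-A[1]),np.linalg.norm(A[0]-A[2]))
B=onz(c,np.array([[681,232],[630,337],[586,428]])/k,.105);print("bolts",B)
u=(B[0]-B[2])[:2];v=(A[0]-A[1])[:2]
print([np.degrees(np.arctan2(-w[0],w[1])) for w in(u,v)])
T=cam("top")
for w,t in(((583,143),(505,213)),((681,232),(529,233)),((630,337),(578,242)),((586,428),(627,254))): print(proj(T,onz(c,[np.array(w)/k],.105 if w[0]!=583 else .01))*k,t)
U=np.r_[v/np.linalg.norm(v)];X=np.array([U[1],-U[0]])
O=A[:2,:2].mean(0)+.052*X;print("origin",O,X)
for s in(84e-3,0,-84e-3): print("mouth",O+s*U-.03*X)
print("bolt in bank", [( (b[:2]-O)@X,(b[:2]-O)@U) for b in B])
im=cv2.imread("pics/top0_raw.png")[130:200,305:425]; cv2.imwrite("pics/c2.png",cv2.resize(im,None,fx=6,fy=6,interpolation=cv2.INTER_CUBIC))
E
```

```text
front L,R, rearL [[ 0.6085 -0.162   0.01  ]
 [ 0.5395 -0.4124  0.01  ]
 [ 0.7079 -0.1925  0.01  ]] 0.25972203973850844 0.10401554833521018
bolts [[ 0.6512 -0.2212  0.105 ]
 [ 0.6275 -0.302   0.105 ]
 [ 0.6047 -0.3825  0.105 ]]
[np.float64(-16.08574666055168), np.float64(-15.398719411890108)]
[[492.2131 267.544 ]] (505, 213)
[[532.1287 232.1243]] (529, 233)
[[581.1889 244.9401]] (578, 242)
[[629.9504 257.3173]] (627, 254)
origin [ 0.6241 -0.301 ] [ 0.9641 -0.2655]
mouth [ 0.6175 -0.2121]
mouth [ 0.5952 -0.2931]
mouth [ 0.5729 -0.374 ]
bolt in bank [(np.float64(0.004944954300238323), np.float64(0.08414416943414324)), (np.float64(0.0035694763342797573), np.float64(-2.3723193324582525e-05)), (np.float64(0.002931688097575881), np.float64(-0.08374746535472624))]
```

View pics/c2.png

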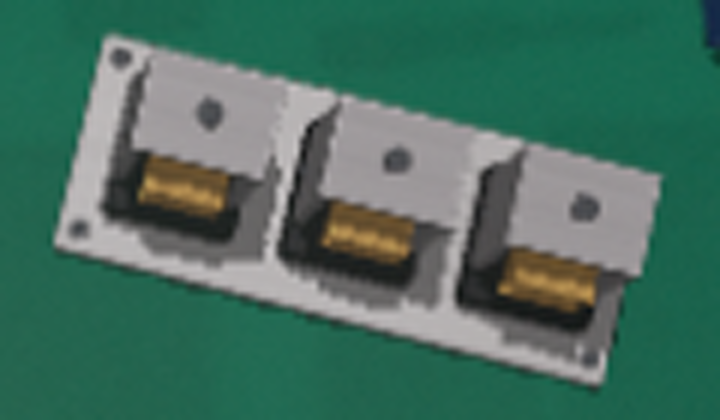

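The triangulated bolts agree with the 105 mm jaw height. The bank is yawed about -15.8°, with mouths near (0.618,-0.212), (0.595,-0.293) and (0.573,-0.374). Next I'll turn the tool and bring the tip in front of the middle jaw.

Request:
servo_tool(plan=[[[0,0,-0.183],[0,0,0],0],[[0,0,-0.183],[0,0,0],0],[[0,0,-0.183],[0,0,0],0],[[0,0,-0.183],[0,0,0],0],[[0,0,-0.183],[0,0,0],0],[[0,0,-0.183],[0,0,0],0],[[0,0,-0.183],[0,0,0],0],[[0,0,-0.183],[0,0,0],0],[[0,0,-0.183],[0,0,0],0],[[0,0,0],[0,0,0],0],[[0,0,0],[0,0,0],0],[[0,0,0],[0,0,0],0]])

```text
t: 12.15
eef_pos: [0.447, -0.2465, 0.2995]
orientation: [[-0.962, 0.274, 0.0], [0.274, 0.962, -0.0], [-0.0, -0.0, -1.0]]
force: [-0.5, -0.2, -0.8]
opening: 0.291
grip_force: 78.6
```

```bash
cat >> h.py <<'E'
X=np.array([.962,-.272,0]);U=np.array([.272,.962,0])
M={'L':np.array([.6175,-.2121,.065]),'M':np.array([.5952,-.2931,.065]),'R':np.array([.5729,-.374,.065])}
def go(j,d,z=.065,lat=0):
    "tool shift (in shares) to put tip at d (m) along jaw axis past mouth j, height z"
    s=get_state();R=np.array(s["orientation"]);p=np.array(s["eef_pos"])
    tipoff=np.array([-.1204,0,0])  # tool frame
    tip=p+R@tipoff+[0,0,.0087]
    t=M[j]+d*X+lat*U; t[2]=z
    print("t",s["t"],"pos",p,"tool x deg",np.degrees(np.arctan2(R[1,0],R[0,0])),"tilt",R[:2,2],"tip-mouth along/lat/z",(tip-M[j])@X,(tip-M[j])@U,(tip-M[j])[2])
    print("shift",(R.T@(t-tip))/.5, "F",s["force"],s["opening"])
E
python3 - <<'E'
from h import *
np.set_printoptions(precision=4,suppress=True)
go('M',-.015)
E
```

```text
t 12.15 pos [ 0.447  -0.2465  0.2995] tool x deg 164.0788956562867 tilt [ 0.0001 -0.0002] tip-mouth along/lat/z -0.03490484873608208 0.004191088811241293 0.2432582819589088
shift [-0.0398 -0.0082  0.4865] F [-0.4892 -0.1552 -0.7787] 0.2906554985111138
```

Request:
servo_tool(plan=[[[0,0,0],[0,-0.008,0.05],0],[[0,0,0],[0,0,0.1],0],[[0,0,0],[0,0,0.1],0],[[0,0,0],[0,0,0.1],0],[[0,0,0],[0,0,0.09],0],[[0,0,0],[0,0,0.046],0],[[0,0,0],[0,0,0],0],[[0,0,0],[0,0,0],0],[[0,0,0],[0,0,0],0]])

```text
t: 13.05
eef_pos: [0.4468, -0.2512, 0.058]
orientation: [[-0.962, 0.272, 0.002], [0.272, 0.962, -0.001], [-0.002, -0.001, -1.0]]
force: [-0.5, -0.2, -0.7]
opening: 0.289
grip_force: 78.6
```

```bash
python3 - <<'E'
from h import *
np.set_printoptions(precision=4,suppress=True)
go('M',0)
S=cam("scene");m=M['M'];tip=m-.035*X
for P in (m,tip): print(proj(S,[P]))
print(shot("scene","s1.png",(270,120,400,217)), "crop 270,120")
E
```

```text
t 13.05 pos [ 0.4468 -0.2512  0.058 ] tool x deg 164.19952659666524 tilt [ 0.0021 -0.0012] tip-mouth along/lat/z -0.03376168590739013 -5.1431036230447397e-05 0.0020119162758202025
shift [-0.0675  0.0001  0.0042] F [-0.4981 -0.1863 -0.6735] 0.2889549880520653
[[344.38   165.0578]]
[[348.6859 172.7286]]
6.153846153846154 crop 270,120
```

View pics/s1.png

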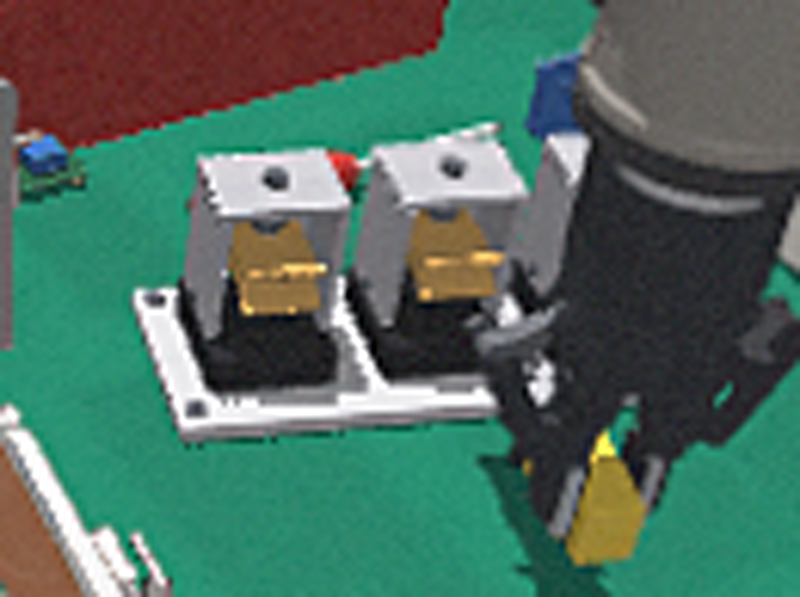

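The scene crop shows the middle mouth at about (455,275), where my mouth estimate projects (458,277). I'll correct the height and come up to the lips.

Request:
servo_tool(plan=[[[0,0,0],[-0.015,0,0.004],0],[[0,0,0],[-0.02,0,0],0],[[0,0,0],[-0.02,0,0],0],[[0,0,0],[-0.012,0,0],0],[[0,0,0],[0,0,0],0],[[0,0,0],[0,0,0],0]])

```text
t: 13.7
eef_pos: [0.4779, -0.2596, 0.0541]
orientation: [[-0.963, 0.271, -0.0], [0.271, 0.963, 0.0], [0.001, 0.0, -1.0]]
force: [-0.4, 0.7, -1.3]
opening: 0.288
grip_force: 78.6
```

```bash
python3 - <<'E'
from h import *
np.set_printoptions(precision=4,suppress=True)
go('M',.006)
E
```

```text
t 13.7 pos [ 0.4779 -0.2596  0.0541] tool x deg 164.25996452449553 tilt [-0.0005  0.0004] tip-mouth along/lat/z -0.0015786259619661183 0.00039637745492982174 -0.0022305476605176677
shift [-0.0152 -0.0008 -0.0045] F [-0.3973  0.7134 -1.2742] 0.28783201569943834
```

Request:
servo_tool(plan=[[[0,0,0],[0,0,-0.0035],0],[[0,0,0],[0,0,0],0],[[0,0,0],[0,0,0],0],[[0,0,0],[0,0,0],0]])

```text
t: 14.1
eef_pos: [0.4779, -0.2599, 0.0562]
orientation: [[-0.962, 0.272, 0.0], [0.272, 0.962, -0.0], [-0.0, -0.0, -1.0]]
force: [-0.8, 0.1, -2.1]
opening: 0.29
grip_force: 78.6
```

Request:
servo_tool(plan=[[[0,0,0],[-0.004,0,0],0],[[0,0,0],[-0.004,0,0],0],[[0,0,0],[0,0,0],0],[[0,0,0],[0,0,0],0]])

```text
t: 14.5
eef_pos: [0.4819, -0.2609, 0.0561]
orientation: [[-0.962, 0.271, -0.0], [0.271, 0.962, 0.0], [0.0, 0.0, -1.0]]
force: [-0.5, 0.1, -1.2]
opening: 0.289
grip_force: 78.6
```

```bash
python3 - <<'E'
from h import *
np.set_printoptions(precision=4,suppress=True)
go('M',.008)
E
```

```text
t 14.5 pos [ 0.4819 -0.2609  0.0561] tool x deg 164.25262732818476 tilt [-0.      0.0001] tip-mouth along/lat/z 0.0026402256412902565 0.00025726487318802617 -0.00022875023635078595
shift [-0.0107 -0.0005 -0.0005] F [-0.525   0.0774 -1.1615] 0.28865266049746113
```

Request:
servo_tool(plan=[[[0,0,0],[-0.004,0,0],0],[[0,0,0],[-0.004,0,0],0],[[0,0,0],[-0.002,0,0],0],[[0,0,0],[0,0,0],0]])

```text
t: 14.9
eef_pos: [0.4868, -0.2623, 0.0561]
orientation: [[-0.962, 0.271, 0.0], [0.271, 0.962, 0.0], [-0.0, 0.0, -1.0]]
force: [0.4, 0.5, -0.7]
opening: 0.289
grip_force: 78.6
```

Request:
servo_tool(plan=[[[0,0,0],[-0.003,0,0],0],[[0,0,0],[-0.003,0,0],0],[[0,0,0],[0,0,0],0]])

```text
t: 15.2
eef_pos: [0.4878, -0.2627, 0.0555]
orientation: [[-0.962, 0.272, -0.004], [0.272, 0.962, 0.001], [0.004, -0.0, -1.0]]
force: [-10.0, 2.4, 3.5]
opening: 0.291
grip_force: 79.2
```

Request:
servo_tool(plan=[[[0,0,0],[-0.003,0,-0.001],0],[[0,0,0],[0,0,0],0],[[0,0,0],[0,0,0],0]])

```text
t: 15.5
eef_pos: [0.4879, -0.2627, 0.0557]
orientation: [[-0.962, 0.272, -0.006], [0.272, 0.962, 0.001], [0.006, -0.0, -1.0]]
force: [-16.0, 4.7, 4.5]
opening: 0.29
grip_force: 79.3
```

Request:
servo_tool(plan=[[[0,0,0],[0,0,-0.003],0],[[0,0,0],[0,0,0],0],[[0,0,0],[0,0,0],0]])

```text
t: 15.8
eef_pos: [0.488, -0.2627, 0.057]
orientation: [[-0.962, 0.272, -0.006], [0.272, 0.962, 0.002], [0.006, -0.0, -1.0]]
force: [-12.9, 4.9, 0.2]
opening: 0.286
grip_force: 78.6
```

The blade stops dead in the middle jaw with the tip at about x -21, even with the height centred and about 13 N of push. I take that as the pinched one, so I'll back out and try the left jaw.

Request:
servo_tool(plan=[[[0,0,0],[0.01,0,0],0],[[0,0,0],[0.03,0,0],0],[[0,0,0],[0.03,0,0],0],[[0,0,0],[0,0.04,0],0],[[0,0,0],[0,0.05,0],0],[[0,0,0],[0,0.05,0],0],[[0,0,0],[0,0.028,0],0],[[0,0,0],[0,0,0],0],[[0,0,0],[0,0,0],0],[[0,0,0],[0,0,0],0]])

```text
t: 16.8
eef_pos: [0.4799, -0.1742, 0.0581]
orientation: [[-0.962, 0.273, -0.0], [0.273, 0.962, -0.0], [0.0, -0.0, -1.0]]
force: [-0.6, 0.1, -0.5]
opening: 0.284
grip_force: 78.6
```

```bash
python3 - <<'E'
from h import *
np.set_printoptions(precision=4,suppress=True)
go('L',0)
E
```

```text
t 16.8 pos [ 0.4799 -0.1742  0.0581] tool x deg 164.18341675889155 tilt [-0.0002 -0.0003] tip-mouth along/lat/z -0.022362617618251125 -0.0010355859195550498 0.0017398179349205622
shift [-0.0447  0.0021  0.0035] F [-0.6243  0.0918 -0.4834] 0.28424142811232306
```

Request:
servo_tool(plan=[[[0,0,0],[-0.015,0.002,0.0035],0],[[0,0,0],[-0.02,0,0],0],[[0,0,0],[-0.016,0,0],0],[[0,0,0],[0,0,0],0],[[0,0,0],[0,0,0],0],[[0,0,0],[0,0,0],0]])

```text
t: 17.4
eef_pos: [0.5046, -0.179, 0.0562]
orientation: [[-0.962, 0.271, -0.0], [0.271, 0.962, 0.0], [0.0, 0.0, -1.0]]
force: [-0.7, 0.2, -0.8]
opening: 0.287
grip_force: 78.6
```

Request:
servo_tool(plan=[[[0,0,0],[-0.004,0,0],0],[[0,0,0],[-0.004,0,0],0],[[0,0,0],[0,0,0],0]])

```text
t: 17.7
eef_pos: [0.5091, -0.1803, 0.0565]
orientation: [[-0.962, 0.271, 0.0], [0.271, 0.962, -0.0], [-0.0, 0.0, -1.0]]
force: [-0.5, 0.3, -1.7]
opening: 0.29
grip_force: 78.6
```

```bash
python3 - <<'E'
from h import *
np.set_printoptions(precision=4,suppress=True)
go('L',0.012)
E
```

```text
t 17.7 pos [ 0.5091 -0.1803  0.0565] tool x deg 164.2510783279291 tilt [ 0.0003 -0.    ] tip-mouth along/lat/z 0.0074223544335087115 0.0012243747431735059 0.00022659035521591098
shift [-0.0091 -0.0025  0.0005] F [-0.5077  0.2507 -1.7143] 0.2902510029943312
```

Request:
servo_tool(plan=[[[0,0,0],[-0.003,-0.001,0],0],[[0,0,0],[-0.003,0,0],0],[[0,0,0],[0,0,0],0]])

```text
t: 18.0
eef_pos: [0.5118, -0.1816, 0.0564]
orientation: [[-0.962, 0.272, 0.0], [0.272, 0.962, 0.0], [-0.0, 0.0, -1.0]]
force: [0.0, 0.4, -0.3]
opening: 0.284
grip_force: 78.6
```

Request:
servo_tool(plan=[[[0,0,0],[-0.003,0,0],0],[[0,0,0],[-0.003,0,0],0],[[0,0,0],[0,0,0],0]])

```text
t: 18.3
eef_pos: [0.5131, -0.182, 0.0558]
orientation: [[-0.962, 0.271, -0.003], [0.271, 0.962, 0.001], [0.003, -0.0, -1.0]]
force: [-7.2, 1.9, 0.8]
opening: 0.286
grip_force: 78.8
```

Request:
servo_tool(plan=[[[0,0,0],[-0.003,0,-0.001],0],[[0,0,0],[-0.002,0,0],0],[[0,0,0],[0,0,0],0],[[0,0,0],[0,0,0],0]])

```text
t: 18.7
eef_pos: [0.5154, -0.1827, 0.0563]
orientation: [[-0.962, 0.271, -0.003], [0.271, 0.962, 0.0], [0.003, -0.0, -1.0]]
force: [-6.7, 1.1, -0.4]
opening: 0.291
grip_force: 78.8
```

The blade slides on against a light drag of about 7 N, so I'll carry on gently.

Request:
servo_tool(plan=[[[0,0,0],[-0.005,0,0],0],[[0,0,0],[-0.006,0,0],0],[[0,0,0],[-0.006,0,0],0],[[0,0,0],[-0.006,0,0],0],[[0,0,0],[0,0,0],0]])

```text
t: 19.2
eef_pos: [0.5271, -0.186, 0.0564]
orientation: [[-0.962, 0.272, -0.002], [0.272, 0.962, 0.0], [0.002, -0.0, -1.0]]
force: [-3.8, 0.8, -0.8]
opening: 0.288
grip_force: 78.8
```

```bash
python3 - <<'E'
from h import *
np.set_printoptions(precision=4,suppress=True)
go('L',0.075)
E
```

```text
t 19.2 pos [ 0.5271 -0.186   0.0564] tool x deg 164.24503191012906 tilt [-0.002   0.0004] tip-mouth along/lat/z 0.02629254137005405 0.0006318542878870099 -0.00014209973867929104
shift [-0.0974 -0.0013 -0.0005] F [-3.8382  0.7684 -0.8256] 0.28803448078345906
```

The drag is about 4 N with no net vertical force, so both shoes are squeezing the blade. That fits the good jaw and not the worn one. Pushing further in.

Request:
servo_tool(plan=[[[0,0,0],[-0.006,0,0],0],[[0,0,0],[-0.006,0,0],0],[[0,0,0],[-0.006,0,0],0],[[0,0,0],[-0.006,0,0],0],[[0,0,0],[-0.006,0,0],0],[[0,0,0],[-0.006,0,0],0],[[0,0,0],[0,0,0],0]])

```text
t: 19.9
eef_pos: [0.5446, -0.1909, 0.0564]
orientation: [[-0.962, 0.271, -0.002], [0.271, 0.962, 0.0], [0.002, -0.0, -1.0]]
force: [-3.9, -0.2, -2.4]
opening: 0.286
grip_force: 78.7
```

Request:
servo_tool(plan=[[[0,0,0],[-0.006,0,0],0],[[0,0,0],[-0.006,0,0],0],[[0,0,0],[-0.006,0,0],0],[[0,0,0],[-0.006,0,0],0],[[0,0,0],[-0.006,0,0],0],[[0,0,0],[-0.006,0,0],0],[[0,0,0],[0,0,0],0]])

```text
t: 20.6
eef_pos: [0.562, -0.1958, 0.0565]
orientation: [[-0.962, 0.272, -0.001], [0.272, 0.962, 0.0], [0.002, -0.0, -1.0]]
force: [-2.6, 1.2, -1.6]
opening: 0.288
grip_force: 78.6
```

```bash
python3 - <<'E'
from h import *
np.set_printoptions(precision=4,suppress=True)
go('L',0.075)
E
```

```text
t 20.6 pos [ 0.562  -0.1958  0.0565] tool x deg 164.24499139206014 tilt [-0.0015  0.0004] tip-mouth along/lat/z 0.06252716754006984 0.0006644611006499382 -3.0641473062753555e-05
shift [-0.0249 -0.0013 -0.0001] F [-2.5975  1.1531 -1.6164] 0.28798494287394016
```

Request:
servo_tool(plan=[[[0,0,0],[-0.006,0,0],0],[[0,0,0],[-0.006,0,0],0],[[0,0,0],[-0.006,0,0],0],[[0,0,0],[0,0,0],0],[[0,0,0],[0,0,0],0]])

```text
t: 21.1
eef_pos: [0.5708, -0.1983, 0.0566]
orientation: [[-0.962, 0.271, -0.001], [0.271, 0.962, 0.0], [0.001, -0.0, -1.0]]
force: [-5.0, 0.7, -1.8]
opening: 0.288
grip_force: 78.6
```

Request:
servo_tool(plan=[[[0,0,0],[-0.003,0,0],0],[[0,0,0],[-0.003,0,0],0],[[0,0,0],[0,0,0],0],[[0,0,0],[0,0,0],0]])

```text
t: 21.5
eef_pos: [0.5724, -0.1988, 0.0562]
orientation: [[-0.962, 0.271, -0.003], [0.271, 0.962, 0.001], [0.003, -0.0, -1.0]]
force: [-11.6, 3.5, 0.0]
opening: 0.284
grip_force: 78.7
```

Request:
servo_tool(plan=[[[0,0,0],[-0.003,0,0],0],[[0,0,0],[0,0,0],0],[[0,0,0],[0,0,0],0]])

```text
t: 21.8
eef_pos: [0.5725, -0.1988, 0.0558]
orientation: [[-0.962, 0.271, -0.006], [0.271, 0.962, 0.001], [0.006, -0.001, -1.0]]
force: [-18.5, 5.9, 0.8]
opening: 0.285
grip_force: 78.9
```

Request:
servo_tool(plan=[[[0,0,0],[0.003,0,0],0],[[0,0,0],[0,0,0],0.35],[[0,0,0],[0,0,0],0.5],[[0,0,0],[0,0,0],0.6],[[0,0,0],[0,0,0],0.6],[[0,0,0],[0,0,-0.02],0.6],[[0,0,0],[0,0,-0.06],0.6],[[0,0,0],[0,0,-0.1],0.6],[[0,0,0],[0,0,-0.1],0.6],[[0,0,0],[0,0,-0.1],0.6],[[0,0,0],[0.08,0,0],0.6],[[0,0,0],[0.04,0.08,0],0.6],[[0,0,0],[0,0.1,0],0.6],[[0,0,0],[0,0.1,0],0.6],[[0,0,0],[0,0.1,0],0.6],[[0,0,0],[0,0.1,0],0.6],[[0,0,0],[0,0,0],0.6],[[0,0,0],[0,0,0],0.6]])

```text
t: 23.6
eef_pos: [0.5815, 0.0497, 0.2474]
orientation: [[-0.963, 0.269, 0.0], [0.269, 0.963, 0.0], [-0.0, 0.0, -1.0]]
force: [-0.5, -0.7, -1.0]
opening: 0.596
grip_force: 0.0
```

```bash
python3 - <<'E'
from h import *
a=eyes.get_image("scene")[110:210,250:390,::-1];b=eyes.get_image("top")[125:225,285:425,::-1]
cv2.imwrite("pics/f.png",cv2.resize(np.vstack([a,b]),None,fx=3,fy=3,interpolation=cv2.INTER_CUBIC))
a=cv2.resize(np.hstack([a,b]),None,fx=2.85,fy=2.85,interpolation=cv2.INTER_CUBIC);cv2.imwrite("pics/f.png",a)
np.set_printoptions(precision=4,suppress=True)
print(get_state()["eef_pos"],get_state()["t"])
T=cam("top");L=M['L'];
print("exp handle rear top center in crop", (proj(T,[L+X*-.068+[0,0,.015],L+X*-.006+[0,0,.015]])-[285,125])*2.85+[399,0])
E
```

```text
[0.5814 0.0472 0.2472] 23.7
exp handle rear top center in crop [[528.4936 179.2538]
 [543.8543 114.8311]]
```

View pics/f.png

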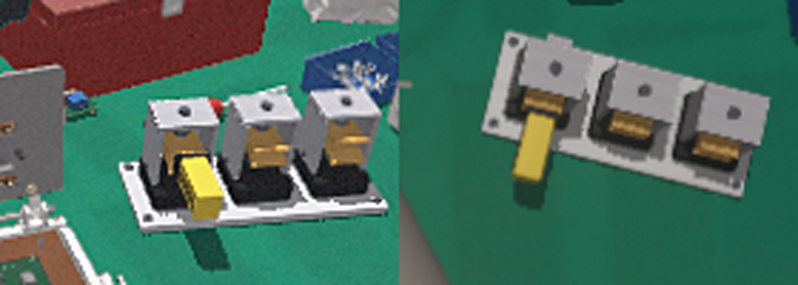

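The gauge sits level in the left jaw. Its handle rear is at (530,180), where (528,179) was expected; the guard is at the lips, the blade tip shows behind the jaw at (560,40), and the robot is clear.

```bash
python3 -c "
from station import sign_off;print(sign_off())"
```

```text
the job is handed in; nothing more can be done
None
```

I left the gauge in the left-hand jaw (seen from the robot), guard against the lips and let go. It entered with a light drag of about 3–7 N and stayed level by itself. The middle jaw stopped the blade dead, so I took it as the pinched one; I did not try the right-hand jaw, so I only infer that it is the worn one. The job is handed in.

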